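# Index the jigger wheel to the green-marked hole

## Robot

A 7-joint arm with a two-finger parallel gripper is mounted at the origin on the work surface. World frame = base frame: x ahead of the robot, y to its left, z up, the work surface at z = 0. Lengths are in m, angles in rad, forces in N, time in s.
With the tool pointing down it reaches from about 0.425 to 0.95 m from the base axis. Payload 4.7 kg.
Tool frame: the origin (TCP) lies on the centre line of the jaws, within the pads' length; the fingertips stand robot.nose_length ahead of it and the grasp point (between the pads) lies 8 mm behind it (robot.nose_length is the distance from the TCP to the fingertips, in m); z points along the fingers, x is the direction in which the jaws open and shut, and the axes are right-handed (so a half turn about z gives the same grasp; the last joint's range is limited). The gripper opens to 85 mm and grips with 20 to 120 N. Pads are 22 mm wide; open, the fingers measure 114 mm over their backs; the gripper's body (76 mm by 85 mm) begins 54 mm behind the grasp point. The pads swing forward as they close: fully open they stand 13 mm farther back than shut.
Start: joints at [-1.233, 0.469, -0.049, 1.532, 0.024, 1.141, -0.082], TCP at [0.242, 0.63, 0.242] pointing down, gripper open.
Joint ranges: [-2.59, 2.59], [-0.33, 1.99], [-1.39, 1.29], [0.1, 2.45], [-1.04, 4.18], [0.21, 1.99], [-2.66, 2.66]. Speed limits (rad/s): [2.57, 2.57, 3.14, 3.14, 3.14, 3.14, 3.14].

## Interface

Orientations are given as [roll, pitch, yaw] about the fixed x, y, z axes, in that order (R = Rz(yaw) Ry(pitch) Rx(roll)).
In Python, from plant import robot gives the robot as it stands. Calls block until the motion is done:
- robot.goto(position, orientation): joint-space move of the TCP to a pose.
- robot.move_straight(position, vel=0.15, attitude=None, contact_N=None): straight line of the TCP; attitude=None keeps the orientation; vel is the mean speed in m/s. With contact_N (N) it stops when the force on the tool has changed by that much, and returns True; else False.
- robot.move_joints(angles): joint-space move.
- robot.grip(opening, strength=None): opening from 0.0 (shut) to 1.0 (fully open); strength is the grip in N (None keeps the last); returns when the fingers have stopped.
- robot.sleep(seconds).
- robot.inverse_kinematics(position, orientation): joint angles nearest the present ones, or None.
- robot.sense(): the state.
- robot.grab_frame(name): name is "scene" or "top"; returns a dict with "image" (480x640x3 uint8, red, green, blue), "range_z" (480x640 float32, m along the optical axis (not along the pixel's ray), 0 where there is no reading), "fx", "fy", "cx", "cy" (pixels), "R" (3x3) and "t" (3): a world point X has camera coordinates R X + t. Camera axes: x right, y down, z forward; pixel columns grow to the right and rows downward; lengths in m; the calibration is good to about 2 mm. A picture is of the moment at which its call begins.
A pose or a line that the arm cannot do raises robot.IKError and nothing moves.
- robot.close_job(): hands the job in, once; it reports no verdict.
The state is a dict: "t": time; "joint_pos": joint angles; "joint_velocities": joint speeds; "effort": joint torques, N m; "tcp_pos": TCP position; "tcp_rot": TCP orientation; "wrist_force": force on the tool from outside, world axes, zero at the start; "torque": the same for the moment, N m; "opening": opening from 0.0 (shut) to 1.0 (fully open).
Only numpy, scipy, OpenCV 4.12 (cv2) and the standard library are available. Lean on these libraries where they do the work, as an engineer would, in place of code of your own. Each camera call takes 0.05 s, during which the arm holds its last target. There are 200 camera calls.

## Task

The small jigger wheel on the blue stand is locked by a spring plunger with a yellow knob. Pull the knob straight up until the pin is clear, swing the arm round to the neighbouring hole marked with the green button (not the red one), and let go so that the plunger snaps fully home in that hole. Leave the terracotta bowl standing where it is.

Things in the scene. Friction and masses are not known exactly. Their poses are not given: they have to be found in the camera images.
- knob (a point): Centre of the yellow round knob (upright cylinder, 32 mm wide, 26 tall; grip from above) at the end of the dark arm, 140 mm from the axis. With its pin home it is 127 mm above the bench, over a 28 mm sleeve (top at 100 mm). It moves straight up (spring 5 N at home, 9 N at the stop 35 mm up) and, once raised 18 mm or more (25 is good), round the axis with the arm (about 1 N). z is up.
- axis (a point): Point 60 mm up on the vertical axis of the wheel: round blue stand bolted down, 180 mm steel turntable with arm and white mould (top 106 mm). Under the arm a fixed steel segment, top at 60 mm, has 3 holes 30 degrees apart, 140 mm from the axis; the pin starts in the middle one. Holes are funnels, 36 mm wide along the arc: let go within 12 mm of a hole's middle, the 12 mm pin centres itself.
- green_tag: Green round button, 26 mm wide, top 62 mm above the bench, fixed to the segment 187 mm from the axis, straight outward of the wanted hole, whose middle is 47 mm from it towards the axis. Origin: centre of its underside, 38 mm up. The hole on the other side of the start has a red button of the same size.
- bowl: Terracotta bowl, 124 mm wide, 60 mm tall, loose on the bench to one side of the wheel. Origin: centre of its underside, z up. Leave it alone.

How it is judged:
On the way:
1. the plunger is pulled up, its pin clear of the starting hole (height (world z) of knob above 0.144 m), for 0.1 s.
At the end, for the whole second after the job is handed in: The plunger is down in the hole marked by the green button: knob centre within 5 mm of its home height (below 132 mm) and less than 55 mm horizontally from the button (47 mm when exactly in the hole) (height (world z) of knob below 0.132 m and horizontal distance between knob and green_tag below 0.055 m); the robot touches nothing.
It fails at once if the terracotta bowl is pushed more than 30 mm from its place or tipped over (distance of bowl from where it was at the start of the episode above 0.03 m or angle between bowl's own z axis and vertical above 0.5 rad).
It also fails if it takes over 32 s, if anything falls off the work surface, if the arm or the gripper's body presses on something with over 40 N, if the wrist force passes 120 N, or if a joint passes its speed limit or range.

## Working session

There is one attempt and no reset: what is moved stays moved. The work goes in short steps, each a Python script; the robot and the scene stay as the last script left them, time stands still between calls to the robot, and variables do not carry over. Pictures are saved under pics/ and viewed, about 8 in all and at most 12, crops included, and the job is handed in when it is done.

```bash
mkdir -p pics; python3 - <<'E'
from plant import robot
import numpy as np,cv2
print(robot.nose_length,robot.sense()['tcp_rot'],robot.sense()['t'])
for n in("scene","top"):
    f=robot.grab_frame(n); np.savez(f"pics/{n}0.npz",**f)
    cv2.imwrite(f"pics/{n}0.png",f["image"][:,:,::-1])
E
```

```text
0.011 [3.14155426e+00 2.04178723e-03 1.20406910e+00] 0.0
```

View pics/top0.png

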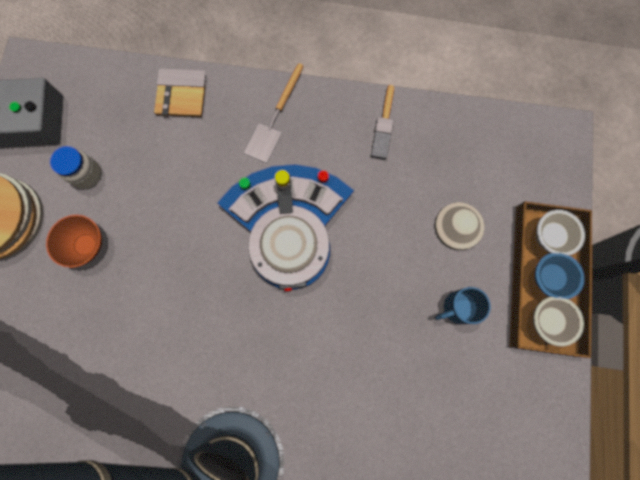

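View pics/scene0.png

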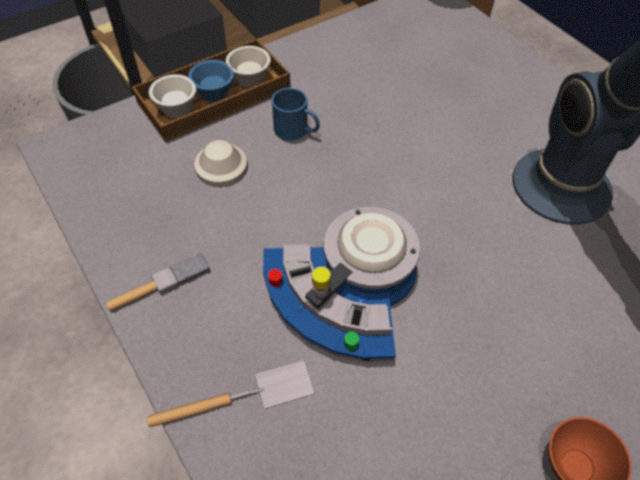

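The top view shows the knob at (282,177), green button at (245,183), red at (322,176), wheel centre near (289,243) and the bowl far off at (75,241). In the scene view the knob is at (321,278), green at (352,340) and red at (275,277). Next I turn these into positions.

```bash
cat > h.py <<'E'
import numpy as np,cv2
LIM={'yellow':((22,120,120),(35,255,255)),'green':((50,120,70),(80,255,255)),'red':((0,200,110),(4,255,255))}
def ray_z(f,u,v,z):
    R,t=f["R"],f["t"]; c=-R.T@t
    d=R.T@np.array([(u-f["cx"])/f["fx"],(v-f["cy"])/f["fy"],1])
    return c+d*(z-c[2])/d[2]
def cloud(f,m):
    v,u=np.nonzero(m&(f["range_z"]>0)); z=f["range_z"][v,u]
    P=np.stack([(u-f["cx"])/f["fx"]*z,(v-f["cy"])/f["fy"]*z,z],1)
    return (P-f["t"])@f["R"]
def blob(f,col,near,r=25):
    hsv=cv2.cvtColor(f["image"],cv2.COLOR_RGB2HSV)
    m=cv2.inRange(hsv,*map(np.array,LIM[col]))>0
    vv,uu=np.mgrid[:480,:640]
    return m&(np.hypot(uu-near[0],vv-near[1])<r)
E
python3 - <<'E'
from h import *
np.set_printoptions(precision=4,suppress=True)
near={'top':dict(yellow=(282,177),green=(245,183),red=(322,176)),'scene':dict(yellow=(321,278),green=(352,340),red=(275,277))}
for n in near:
    f=dict(np.load(f"pics/{n}0.npz"))
    print(n,'cam',-f["R"].T@f["t"])
    for c,p in near[n].items():
        m=blob(f,c,p); P=cloud(f,m); zt=.140 if c=='yellow' else .062
        v,u=np.nonzero(m)
        top=P[abs(P[:,2]-zt)<.006]
        print(c,m.sum(),u.mean(),v.mean(),'ray',ray_z(f,u.mean(),v.mean(),zt-(.006 if n=='scene' else .002)),'cloud top',len(top),top.mean(0) if len(top) else 0, np.ptp(top,0) if len(top) else 0,'z95',np.percentile(P[:,2],95))
    # mould top
    P=cloud(f,np.ones((480,640),bool))
    g=ray_z(f,*((289,243) if n=='top' else (372,240)),.1)
    q=P[(abs(P[:,2]-.102)<.008)&(np.hypot(*(P[:,:2]-g[:2]).T)<.07)]
    (c,r)=cv2.minEnclosingCircle(q[:,:2].astype(np.float32)); print('mould',len(q),q.mean(0),c,r)
E
```

```text
top cam [ 0.3095 -0.1495  1.0875]
yellow 154 281.81168831168833 177.0064935064935 ray [ 0.6196 -0.0256  0.138 ] cloud top 146 [ 0.6191 -0.0252  0.1402] [0.0285 0.0287 0.0086] z95 0.1428309203973763
green 94 244.0212765957447 183.0531914893617 ray [0.6179 0.0702 0.06  ] cloud top 81 [0.6186 0.0707 0.0616] [0.0226 0.0232 0.0095] z95 0.06491334677942522
red 57 322.89473684210526 175.98245614035088 ray [ 0.6611 -0.1111  0.06  ] cloud top 55 [ 0.6605 -0.1111  0.0627] [0.0205 0.0175 0.0091] z95 0.06579257249805641
mould 2500 [ 0.4829 -0.0574  0.1024] (0.48465803265571594, -0.05645688250660896) 0.06391150504350662
scene cam [0.9307 0.4188 0.9997]
yellow 245 320.9183673469388 274.6 ray [ 0.6173 -0.0272  0.134 ] cloud top 236 [ 0.6196 -0.0246  0.1395] [0.0318 0.0302 0.0099] z95 0.141841965615586
green 178 351.3370786516854 338.7134831460674 ray [0.6176 0.0697 0.056 ] cloud top 165 [0.6191 0.0713 0.0615] [0.0269 0.0244 0.0094] z95 0.06430510285953325
red 98 274.6938775510204 275.9795918367347 ray [ 0.662  -0.1115  0.056 ] cloud top 97 [ 0.6634 -0.1086  0.0613] [0.0201 0.0229 0.0073] z95 0.0635511008802533
mould 2976 [ 0.4872 -0.0539  0.1018] (0.484086275100708, -0.05755508691072464) 0.06401956081390381
```

The points agree with the given sizes: axis (0.4845,-0.057), knob radius 0.139 at 13.4°, green 0.186 at 43.5°, red 0.185 at -16.6°, and top heights of 140 and 62 mm. I'll grip the knob with the jaws tangential, checking IK for the whole path first.

```bash
cat >> h.py <<'E'
A=np.array([.4845,-.0570]); K0=np.array([.6194,-.0251]); G=np.array([.6186,.0705])
ang=lambda p: np.arctan2(p[1]-A[1],p[0]-A[0])
a0,a1=ang(K0),ang(G)
def pt(a,z): return [A[0]+.14*np.cos(a),A[1]+.14*np.sin(a),z]
def att(a,s): return [np.pi,0,a+s*np.pi/2]
E
python3 - <<'E'
from h import *
from plant import robot
np.set_printoptions(precision=3,suppress=True)
print(np.degrees([a0,a1]),pt(a0,0),pt(a1,0))
q0=np.array(robot.sense()['joint_pos'])
ok={}
for s in(1,-1):
    Q=[robot.inverse_kinematics(pt(a,z),att(a,s)) for a in np.linspace(a0,a1,3) for z in(.122,.15,.23)]
    print(s,[None if q is None else np.array(q) for q in Q][::3])
    if all(q is not None for q in Q): ok[s]=max(abs(np.array(Q)[:,6]))
s=min(ok,key=ok.get); print('s',s,ok); open('s','w').write(str(s))
robot.grip(1.0)
robot.goto(pt(a0,.23),att(a0,s))
robot.move_straight(pt(a0,.165),vel=.1)
S=robot.sense(); print(S['t'],S['tcp_pos'],S['tcp_rot'],S['wrist_force'])
f=robot.grab_frame("scene"); cv2.imwrite("pics/s1.png",cv2.resize(f["image"][150:390,190:510,::-1],(640,480)))
E
```

```text
[13.304 43.555] [np.float64(0.6207425565676056), np.float64(-0.02478252368786791), 0] [np.float64(0.5859602427387232), np.float64(0.03946667374487096), 0]
1 [array([-0.192,  0.509,  0.223,  1.793, -0.144,  0.855,  1.902]), array([-0.18 ,  0.486,  0.127,  1.821, -0.08 ,  0.839,  2.053]), array([-0.177,  0.456,  0.05 ,  1.867, -0.03 ,  0.82 ,  2.219])]
-1 [array([-0.503,  0.584,  0.672,  1.811, -0.451,  0.905, -0.965]), array([-0.548,  0.555,  0.642,  1.843, -0.421,  0.882, -0.779]), array([-0.575,  0.511,  0.588,  1.89 , -0.37 ,  0.85 , -0.608])]
s -1 {1: np.float64(2.2435710449051336), -1: np.float64(1.0628688601197178)}
3.7917 [ 0.621 -0.025  0.165] [-3.141 -0.    -1.339] [0.325 0.003 0.066]
```

View pics/s1.png

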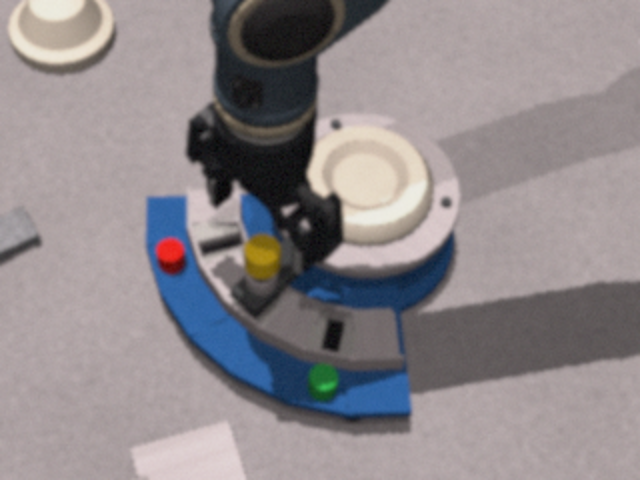

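The open fingers (crop (215,180) and (315,225)) are above and either side of the knob at (262,257), with nothing in contact. Descend, grip and lift.

```bash
python3 - <<'E'
from h import *
from plant import robot
np.set_printoptions(precision=3,suppress=True)
def p(l):
    S=robot.sense(); print(l,round(S['t'],2),S['tcp_pos'],S['wrist_force'],round(S['opening'],3))
hit=robot.move_straight(pt(a0,.121),vel=.06,contact_N=8); p(f'down {hit}')
if not hit:
    robot.grip(0.0,60); p('grip')
    robot.move_straight(pt(a0,.147),vel=.04); robot.sleep(.15); p('lift')
    f=robot.grab_frame("scene"); cv2.imwrite("pics/s2.png",cv2.resize(f["image"][150:390,190:510,::-1],(640,480)))
E
```

```text
down False 4.72 [ 0.621 -0.025  0.121] [0.643 0.324 0.714] 0.996
grip 5.28 [ 0.621 -0.025  0.121] [-0.955  0.336  3.751] 0.353
lift 6.22 [ 0.621 -0.025  0.147] [ 3.259  0.507 -9.464] 0.356
```

View pics/s2.png

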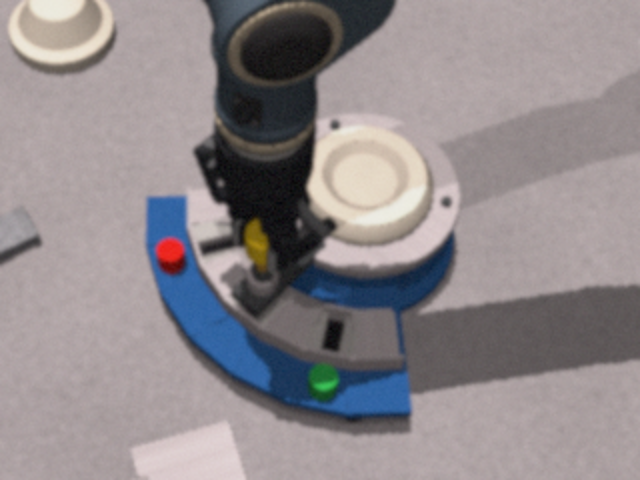

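The knob is between the pads, raised to about (258,243) with a gap above the sleeve. The load of about -9.5 N and the opening of 0.356 (30 mm, against a 32 mm knob) fit a held knob about 26 mm up. Swing now.

```bash
python3 - <<'E'
from h import *
from plant import robot
np.set_printoptions(precision=3,suppress=True)
s=int(open('s').read())
def p(l):
    S=robot.sense(); print(l,round(S['t'],2),S['tcp_pos'],S['wrist_force'],round(S['opening'],3))
for a in np.linspace(a0,a1,6)[1:]:
    hit=robot.move_straight(pt(a,.147),vel=.05,attitude=att(a,s),contact_N=15); p(hit)
    if hit: break
f=robot.grab_frame("scene"); cv2.imwrite("pics/s3.png",cv2.resize(f["image"][150:390,190:510,::-1],(640,480)))
E
```

```text
False 6.72 [ 0.616 -0.01   0.147] [ 3.082  0.115 -7.519] 0.359
False 7.16 [0.611 0.003 0.147] [ 2.445  0.598 -8.295] 0.355
False 7.6 [0.604 0.016 0.147] [ 1.424  2.551 -9.484] 0.353
False 8.04 [0.595 0.028 0.147] [-0.343  1.969 -9.764] 0.358
False 8.48 [0.586 0.039 0.147] [-1.641  2.234 -8.214] 0.357
```

View pics/s3.png

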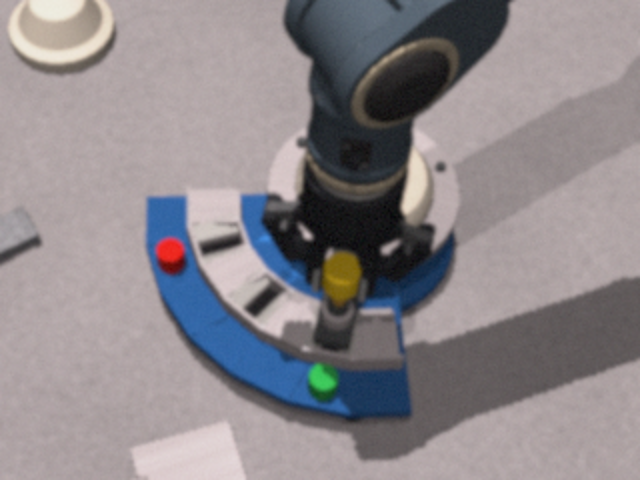

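The arm and raised knob (342,275) now sit over the hole inward of the green button (323,381), and the two other holes are empty. Release, retreat and check.

```bash
python3 - <<'E'
from h import *
from plant import robot
np.set_printoptions(precision=4,suppress=True)
robot.grip(1.0); robot.sleep(.4)
robot.move_straight(pt(a1,.26),vel=.12); robot.sleep(.2)
S=robot.sense(); print(S['t'],S['tcp_pos'],S['wrist_force'],S['opening'])
for n in("scene","top"):
    f=robot.grab_frame(n)
    hsv=cv2.cvtColor(f["image"],cv2.COLOR_RGB2HSV)
    near=(360,295) if n=='scene' else (255,195)
    for c in('yellow','green'):
        m=blob(f,c,near,60); P=cloud(f,m)
        if len(P): 
            k=P[P[:,2]>np.percentile(P[:,2],90)-.008]; k=k[k[:,2]<.19]
            print(n,c,m.sum(),k.mean(0),np.percentile(P[:,2],90), 'to tag',np.hypot(*(k.mean(0)[:2]-G)))
    if n=="scene": cv2.imwrite("pics/s4.png",cv2.resize(f["image"][150:390,190:510,::-1],(640,480)))
E
```

```text
10.8083 [0.5856 0.0395 0.2593] [ 0.5428 -0.831  -0.6837] 0.9974958144663484
scene yellow 304 [0.5851 0.0394 0.1394] 0.14141403258944468 to tag 0.04573390475866209
scene green 209 [0.6191 0.0713 0.0614] 0.06336041399260144 to tag 0.0009894505962375726
top yellow 164 [0.5843 0.0392 0.14  ] 0.1420995329686136 to tag 0.04644670529065021
top green 51 [0.6212 0.0735 0.0624] 0.0649417104631797 to tag 0.00396290359684838
```

View pics/s4.png

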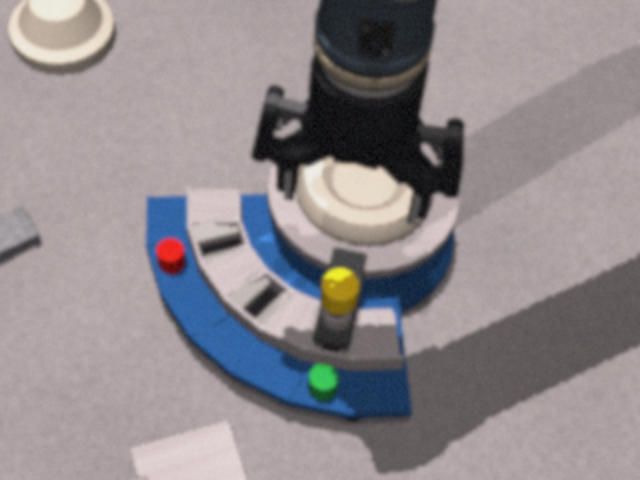

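The knob (340,290) is down at the green hole: its top is at 140 mm, the same as at the start, and it is about 46 mm from the button. The gripper is well clear, so I'm handing in.

```bash
python3 -c "
from plant import robot
robot.close_job()"
```

```text
the job is handed in; nothing more can be done
```

The plunger is home in the hole marked by the green button, and the job is handed in. I gripped the knob from above, pulled it up 26 mm, swung it 30° to the green hole and let go. The gripper then backed off upward.

- **Plunger height:** both cameras put the knob top at 139.4 to 140.0 mm. That means its centre is at about 127 mm, the same as at the start, so the pin is fully down.
- **Distance to the green button:** I measured about 46 mm; 47 mm is exactly in the hole and 55 mm is the limit.
- **Gripper and time:** the gripper ended about 110 mm above the knob with under 1.3 N at the wrist. My last reading before handing in was at about 10.8 s of the 32 s allowed.
- **Bowl:** I did not measure it again at the end. The arm's tool stayed at the wheel after the first approach, and the bowl stands well away from it.

No check failed. The only disagreement was the last top-view fix of the green button, which was 4 mm off because the arm partly hid it.

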